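# Shim the rocking sample carousel

## Task

The black sample carousel leans and rocks because the foot at its orange seat is too short. Push the yellow wedge along the bench, nose first, under that foot until the foot stands on the wedge's flat top and the carousel is level, then press down with the fingertips on the blue seat opposite to prove that it no longer rocks, and take the hand away. Do not lift the wedge, do not lift or tip the carousel or shove it out of its place, and leave the jar, the crucible and the screwdriver alone.

Things in the scene. Friction and masses are not known exactly. Their poses are not given: they have to be found in the camera images.
- stand: Loose sample carousel, 1.8 kg: black disc 200 mm across, 12 mm thick, top 60 mm above the bench when level, on four legs (32 mm across) with domed feet, 80 mm from the centre. Origin: disc centre at bench height, z up. Its x points to the short foot, -x to the opposite one, +-y to the two on which it rocks. It starts leaning to +x by about 5 degrees; the wedge going in lifts it level.
- short_foot (a point): Lowest point of the short foot (bare steel dome, 12 mm radius, under the orange seat's side), 80 mm from the carousel's centre. On the bench at the start, 7 mm above it when the carousel is level.
- blue_seat (a point): Top of the seat with the blue insert (34 mm across), 64 mm from the centre on the side away from the short foot, on the disc's top, 61 mm above the bench when level. The place to press.
- orange_seat (a point): Top of the seat with the orange insert, 64 mm from the centre on the side of the short foot.
- wedge: Loose yellow wedge, 70 g, 100 mm long (x), 44 mm wide (y). Origin: centre of its underside, z up. Nose at x = -50 mm, 1 mm thick, ramping up to 7 mm at x = -15 mm; flat top 7 mm high on to x = 38 mm; then the tail block, to x = 50 mm. It lies outside the short foot, nose roughly towards it (up to 15 mm off line, turned up to 0.2 rad). Well in: foot over x = 0 to 10 mm.
- wedge_tail (a point): Middle of the back face of the wedge's upright tail block, 10 mm above the bench; the block is 12 mm long, 44 mm wide, 20 mm high. The place to push, towards the wedge's -x. Sliding takes about 1 N on the bench and a few newtons under the foot.
- jar: Loose amber jar, 40 mm across, 55 mm high, near the wedge; bystander. Origin: centre of its underside.
- crucible: Loose white ceramic crucible, 36 mm across, 32 mm high, near the wedge; bystander. Origin: centre of its underside.
- screwdriver: Loose screwdriver lying on the bench between the robot and the work, 200 mm long along its x, 26 mm high; bystander. Origin: under its middle.

How it is judged:
By the outcome, as a careful person would: the job done as asked, in the order asked, and still so for the second after the job is handed in, with the robot touching nothing.
It also fails if it takes over 48 s, if anything falls off the work surface, if the arm or the gripper's body presses on something with over 40 N, if the wrist force passes 120 N, or if a joint passes its speed limit or range.

## Robot

A 6-joint arm with a two-finger parallel gripper is mounted at the origin on the work surface. World frame = base frame: x ahead of the robot, y to its left, z up, the work surface at z = 0. Lengths are in m, angles in rad, forces in N, time in s.
With the tool pointing down it reaches from about 0.3 to 0.825 m from the base axis. Payload 5.4 kg.
Tool frame: the origin (TCP) lies on the centre line of the jaws, within the pads' length; the fingertips stand 25 mm ahead of it and the grasp point (between the pads) lies 6 mm ahead of it; z points along the fingers, y is the direction in which the jaws open and shut (so a half turn about z gives the same grasp; the last joint's range is limited). The gripper opens to 92 mm and grips with 3 to 60 N. Pads are 20 mm wide; open, the fingers measure 128 mm over their backs; the gripper's body (75 mm by 189 mm) begins 69 mm behind the grasp point.
Start: joints at [1.064, 0.158, 1.597, -0, 1.386, -0.21], TCP at [0.168, 0.55, 0.24] pointing down, gripper open.
Joint ranges: [-2.91, 2.91], [-0.94, 2.29], [0.18, 2.7], [-1.29, 4.43], [0.17, 2.64], [-3, 3]. Speed limits (rad/s): [2.57, 2.57, 3.14, 3.14, 3.14, 3.14].

## Interface

Orientations are given as a unit quaternion [x, y, z, w].
In Python, from rig import env gives the robot as it stands.
- The arm moves only by the tool move_arm, never from a script. Its argument "targets" is a list of rows, each an object with "xyz": the shift along the tool's x, y, z in units of 25 mm (1.0 is 25 mm), a list of three; "dr": the turn, a rotation vector about the tool's x, y, z in degrees, a list of three; "grip": the closure, from -1 (fully open) to 1 (shut), so that 0 is half open. A call has exactly 10 rows; each row shifts and turns the commanded pose from where the row before left it, along the tool's axes as they then stand; what a row does not reach is not made up. A row lasts 1/10 s, in which the tool goes at most 50 mm and 8.59 degrees, less where a joint would pass 70% of its speed; a pose out of reach is approached as far as the arm can. A call is refused whole if a number of a shift passes 1 or a number of a turn 8.59, either way. A call with a gripper value outside its range is refused whole. The fingers move at their own pace and stop on an object; the grip force is fixed at half the most. Time passes only in rows, so rows that do not move let the fingers close, or fill a call up. It gives the time, the measured TCP pose, the force and the opening at its end, in the units of the state.
- env.get_obs(): the state, without advancing time (a new reading comes with each control period).
- env.capture(name): name is "side" or "top" or "wrist"; returns the picture (384x512x3 uint8, red, green, blue); there is no depth.
- env.get_calibration(name): a dict with "intrinsics" (3x3 intrinsics, pixels), "T" (4x4, takes a point from camera to world coordinates). Camera axes: x right, y up, looking along -z (the intrinsics and any distortion apply to the point x, -y, -z); pixel columns grow to the right and rows downward; lengths in m; the calibration is good to about 2 mm. The wrist camera is an equidistant fisheye: a pixel r from the principal point sees the ray r / f radians off the axis. A picture is of the moment at which its call begins: read the wrist's pose just before it. get_calibration takes no time and is no camera call; for the wrist camera it gives the pose at the moment of the call.
- env.finish_job(): hands the job in, once; it reports no verdict.
The state is a dict: "t": time; "joint_pos": joint angles; "qvel": joint speeds; "tau": joint torques, N m; "position": TCP position; "eef_rot": TCP orientation; "force": force on the tool from outside, world axes, zero at the start; "torque": the same for the moment, N m; "grip_width": finger opening in m.
Only numpy, scipy, OpenCV 4.12 (cv2) and the standard library are available. Lean on these libraries where they do the work, as an engineer would, in place of code of your own. Each camera call takes 0.05 s, during which the arm holds its last target. There are 200 camera calls.

## Working session

There is one attempt and no reset: what is moved stays moved. The work goes in short steps, Python scripts to look and compute and a tool call to move; the robot and the scene stay as the last step left them, time stands still between calls to the robot, and variables do not carry over. Pictures are saved under pics/ and viewed, about 8 in all and at most 12, crops included, and the job is handed in when it is done.

Besides the shell and the picture viewer there is one more tool, called after "Request:" by a JSON object that holds its "api" and its "payload", one argument or row to a line. move_arm: Moves the arm, as the interface text tells. Its arguments: {"type":"object","properties":{"targets":{"type":"array","items":{"type":"object","properties":{"xyz":{"type":"array","items":{"type":"number"}},"dr":{"type":"array","items":{"type":"number"}},"grip":{"type":"number"}}}}},"required":["targets"]}

```bash
mkdir -p pics; ls; cat > h.py <<'E'
import numpy as np, cv2
from rig import env
def cap(n,f):
    im=env.capture(n); cv2.imwrite('pics/'+f,im[...,::-1]); return im
def ray(cal,u,v):
    K=np.array(cal['intrinsics']);T=np.array(cal['T'])
    d=np.array([(u-K[0,2])/K[0,0],-(v-K[1,2])/K[1,1],-1.0])
    return T[:3,3],T[:3,:3]@d
def onz(cal,u,v,z):
    o,d=ray(cal,u,v); return o+d*(z-o[2])/d[2]
def proj(cal,p):
    K=np.array(cal['intrinsics']);T=np.array(cal['T'])
    c=T[:3,:3].T@(np.array(p)-T[:3,3]); return K[0,0]*c[0]/-c[2]+K[0,2], K[1,1]*-c[1]/-c[2]+K[1,2]
E
python3 - <<'E'
from h import *
a=cap('top','top1.png');b=cap('side','side1.png')
for n in('top','side'):
    c=env.get_calibration(n);print(n,c)
o=env.get_obs();print(o['position'],o['eef_rot'],o['force'],o['t'])
E
```

```text
pics
top {'intrinsics': array([[384.11398559,   0.        , 260.28759443],
       [  0.        , 384.11398559, 198.52759191],
       [  0.        ,   0.        ,   1.        ]]), 'T': array([[ 0.01402585,  0.99233343, -0.12279104,  0.42784301],
       [-0.99945086,  0.01760044,  0.02807499, -0.02173268],
       [ 0.03002093,  0.12232983,  0.99203536,  0.79259585],
       [ 0.        ,  0.        ,  0.        ,  1.        ]])}
side {'intrinsics': array([[358.92072411,   0.        , 254.8718844 ],
       [  0.        , 358.92072411, 186.52205559],
       [  0.        ,   0.        ,   1.        ]]), 'T': array([[ 0.9840875 ,  0.08552677, -0.15574644,  0.39260474],
       [-0.17678852,  0.55920746, -0.80995854, -0.7368173 ],
       [ 0.01782144,  0.82460426,  0.56542923,  0.5688963 ],
       [ 0.        ,  0.        ,  0.        ,  1.        ]])}
[0.16792008 0.54942173 0.23874638] [ 1.47844831e-01  9.89010245e-01 -7.48403556e-04 -2.84942099e-04] [-0.66382865 -1.75873243 -0.28090533] 0.1
```

View pics/top1.png

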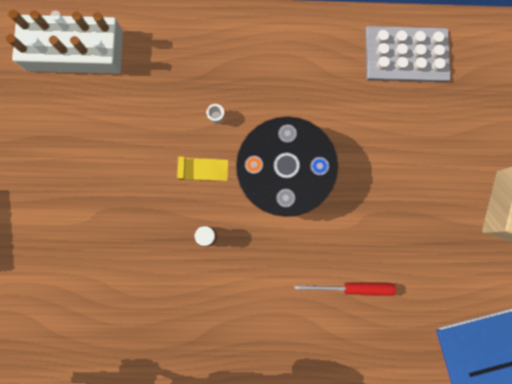

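View pics/side1.png

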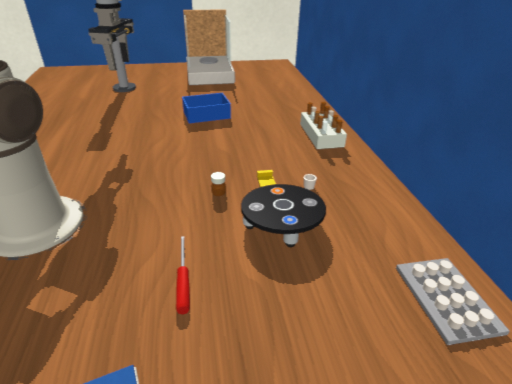

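The top view shows the carousel at about (287,165), with the orange seat at (254,165) and the blue at (320,166). The wedge is at (203,169) with its tail at the left (181,168), the crucible is at (215,112), the jar at (205,236), and the screwdriver is along row 289. Next I'll measure these.

```bash
cat >> h.py <<'E'
def mask(im,lo,hi,box):
    hsv=cv2.cvtColor(im,cv2.COLOR_RGB2HSV); m=cv2.inRange(hsv,lo,hi); z=np.zeros_like(m); x0,y0,x1,y1=box; z[y0:y1,x0:x1]=m[y0:y1,x0:x1]; return z
def cen(m):
    c=max(cv2.findContours(m,cv2.RETR_EXTERNAL,cv2.CHAIN_APPROX_NONE)[0],key=cv2.contourArea); M=cv2.moments(c)
    return (M['m10']/M['m00'],M['m01']/M['m00']),c
Y=((22,120,80),(35,255,255)); B=((100,120,60),(130,255,255)); O=((3,150,120),(16,255,255))
def tri(c1,p1,c2,p2):
    o1,d1=ray(c1,*p1);o2,d2=ray(c2,*p2)
    s=np.linalg.lstsq(np.c_[d1,-d2],o2-o1,rcond=None)[0]; a=o1+s[0]*d1;b=o2+s[1]*d2
    return (a+b)/2,np.linalg.norm(a-b)
E
python3 - <<'E'
from h import *
a=cv2.imread('pics/top1.png')[...,::-1].copy();b=cv2.imread('pics/side1.png')[...,::-1].copy()
ct=env.get_calibration('top');cs=env.get_calibration('side')
bt,_=cen(mask(a,*B,(300,140,340,190)));bs,_=cen(mask(b,*B,(270,205,310,230)))
ot,_=cen(mask(a,*O,(238,150,270,180)));os_,_=cen(mask(b,*O,(265,183,290,196)))
print('blue',bt,bs,tri(ct,bt,cs,bs)); print('orange',ot,os_,tri(ct,ot,cs,os_))
g=cv2.cvtColor(a,cv2.COLOR_RGB2HSV)
_,c=cen(mask(a,(0,0,0),(180,255,45),(230,110,345,222)));print('disc ellipse',cv2.fitEllipse(cv2.convexHull(c)))
(e,_,_)=cv2.fitEllipse(cv2.convexHull(c));print(onz(ct,*e,.06))
m=mask(a,*Y,(165,145,240,195));wc,c=cen(m);r=cv2.minAreaRect(c);print('wedge',wc,r)
print([onz(ct,*p,.004).round(4) for p in cv2.boxPoints(r)])
big=cv2.resize(a[90:260,165:345],None,fx=4,fy=4,interpolation=cv2.INTER_CUBIC)[:600,:720]
cv2.imwrite('pics/z1.png',big[...,::-1])
for n,p,z in(('jar',(205,236),.055),('cruc',(215,112),.032),('screw',(345,289),.013),('scr tip',(295,288),.01),('scr end',(396,289),.013)):print(n,onz(ct,*p,z).round(3))
E
```

```text
blue (319.4548872180451, 165.5501253132832) (289.5014492753623, 219.263768115942) (array([ 0.5832831 , -0.15551046,  0.068307  ]), np.float64(0.0007179737545797259))
orange (253.43120567375885, 164.10496453900709) (277.16888888888883, 190.24444444444444) (array([ 0.58592915, -0.02817918,  0.05712552]), np.float64(0.0007029533101621465))
disc ellipse ((286.7662658691406, 165.77882385253906), (95.81031036376953, 98.37184143066406), 89.81800079345703)
[ 0.58367724 -0.09313549  0.06      ]
wedge (202.17161716171617, 168.8276880319611) ((202.16539001464844, 168.85411071777344), (49.59074020385742, 21.27099609375), 3.5763344764709473)
[array([0.5653, 0.1295, 0.004 ]), array([0.6102, 0.1286, 0.004 ]), array([0.6058, 0.0255, 0.004 ]), array([0.5608, 0.0271, 0.004 ])]
jar [0.445 0.062 0.055]
cruc [0.699 0.052 0.032]
screw [ 0.345 -0.216  0.013]
scr tip [ 0.346 -0.116  0.01 ]
scr end [ 0.346 -0.319  0.013]
```

View pics/z1.png

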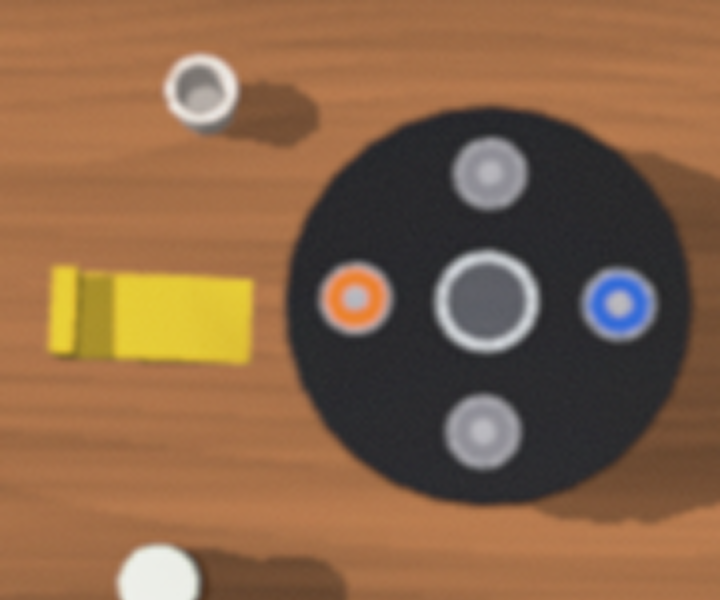

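Request:
{"api": "move_arm", "payload": {
  "targets": [
    {"xyz": [0,0,0],"dr": [0,0,7.3],"grip": 1},
    {"xyz": [0,0,0],"dr": [0,0,7.3],"grip": 1},
    {"xyz": [0,0,0],"dr": [0,0,7.3],"grip": 1},
    {"xyz": [0,0,0],"dr": [0,0,7.3],"grip": 1},
    {"xyz": [0,0,0],"dr": [0,0,7.3],"grip": 1},
    {"xyz": [0,0,0],"dr": [0,0,7.3],"grip": 1},
    {"xyz": [0,0,0],"dr": [0,0,7.3],"grip": 1},
    {"xyz": [0,0,0],"dr": [0,0,7.3],"grip": 1},
    {"xyz": [0,0,0],"dr": [0,0,7.3],"grip": 1},
    {"xyz": [0,0,0],"dr": [0,0,7.3],"grip": 1}
  ]
}}

```text
t: 1.1
position: [0.168, 0.5495, 0.239]
eef_rot: [0.709, 0.705, -0.001, 0.0]
force: [0.4, -0.2, -0.3]
grip_width: 0.0143
```

Request:
{"api": "move_arm", "payload": {
  "targets": [
    {"xyz": [-0.77,0.84,0],"dr": [0,0,0],"grip": 1},
    {"xyz": [-0.77,0.84,0],"dr": [0,0,0],"grip": 1},
    {"xyz": [-0.77,0.84,0],"dr": [0,0,0],"grip": 1},
    {"xyz": [-0.77,0.84,0],"dr": [0,0,0],"grip": 1},
    {"xyz": [-0.77,0.84,0],"dr": [0,0,0],"grip": 1},
    {"xyz": [-0.77,0.84,0],"dr": [0,0,0],"grip": 1},
    {"xyz": [-0.77,0.84,0],"dr": [0,0,0],"grip": 1},
    {"xyz": [-0.77,0.84,0],"dr": [0,0,0],"grip": 1},
    {"xyz": [-0.77,0.84,0],"dr": [0,0,0],"grip": 1},
    {"xyz": [-0.77,0.84,0],"dr": [0,0,0],"grip": 1}
  ]
}}

```text
t: 2.1
position: [0.3786, 0.3563, 0.2392]
eef_rot: [0.707, 0.707, -0.0, -0.0]
force: [0.5, -0.5, 0.4]
grip_width: 0.0004
```

Request:
{"api": "move_arm", "payload": {
  "targets": [
    {"xyz": [-0.77,0.84,0],"dr": [0,0,0],"grip": 1},
    {"xyz": [-0.77,0.84,0],"dr": [0,0,0],"grip": 1},
    {"xyz": [-0.77,0.84,0],"dr": [0,0,0],"grip": 1},
    {"xyz": [-0.77,0.84,0],"dr": [0,0,0],"grip": 1},
    {"xyz": [-0.77,0.84,0],"dr": [0,0,0],"grip": 1},
    {"xyz": [-0.77,0.84,0],"dr": [0,0,0],"grip": 1},
    {"xyz": [-0.77,0.84,0],"dr": [0,0,0],"grip": 1},
    {"xyz": [-0.77,0.84,0],"dr": [0,0,0],"grip": 1},
    {"xyz": [-0.77,0.84,0],"dr": [0,0,0],"grip": 1},
    {"xyz": [-0.77,0.84,0],"dr": [0,0,0],"grip": 1}
  ]
}}

```text
t: 3.1
position: [0.5886, 0.1639, 0.239]
eef_rot: [0.707, 0.707, -0.0, -0.0]
force: [0.3, 0.6, -0.8]
grip_width: -0.0003
```

Request:
{"api": "move_arm", "payload": {
  "targets": [
    {"xyz": [0,0,0.9],"dr": [0,0,0],"grip": 1},
    {"xyz": [0,0,0.9],"dr": [0,0,0],"grip": 1},
    {"xyz": [0,0,0.9],"dr": [0,0,0],"grip": 1},
    {"xyz": [0,0,0.9],"dr": [0,0,0],"grip": 1},
    {"xyz": [0,0,0.9],"dr": [0,0,0],"grip": 1},
    {"xyz": [0,0,0.9],"dr": [0,0,0],"grip": 1},
    {"xyz": [0,0,0.9],"dr": [0,0,0],"grip": 1},
    {"xyz": [0,0,0.9],"dr": [0,0,0],"grip": 1},
    {"xyz": [0,0,0.8],"dr": [0,0,0],"grip": 1},
    {"xyz": [0,0,0.3],"dr": [0,0,0],"grip": 1}
  ]
}}

```text
t: 4.1
position: [0.586, 0.1646, 0.0292]
eef_rot: [0.707, 0.707, -0.002, -0.002]
force: [-1.0, -0.2, 0.5]
grip_width: 0.0004
```

```bash
python3 - <<'E'
from h import *
a=cap('top','top2.png');s=cap('side','side2.png')
o=env.get_obs();print(o['position'],o['eef_rot'],o['force'],o['t'])
z=cv2.resize(a[120:220,130:280],None,fx=4,fy=4,interpolation=cv2.INTER_CUBIC)
w=cv2.resize(s[130:260,180:330],None,fx=3,fy=3,interpolation=cv2.INTER_CUBIC)[:200]
z2=np.zeros((600,600,3),np.uint8);z2[:400]=z;z2[400:,:450]=w
cv2.imwrite('pics/z2.png',z2[...,::-1])
E
```

```text
[0.58690555 0.16469736 0.03066638] [ 0.70712997  0.70708187 -0.00119367 -0.00100704] [-0.03665829  0.73415272 -0.93239264] 4.2
```

View pics/z2.png

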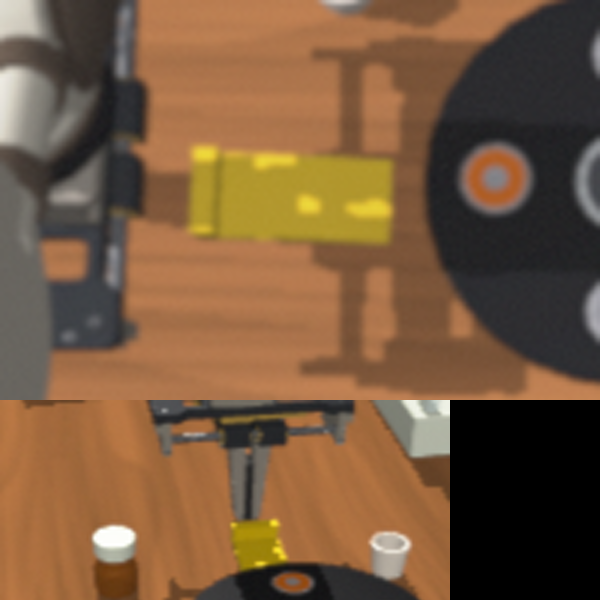

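The hand stands about 28 mm behind the tail, centred on it and clear of the jar and crucible. Starting the push.

Request:
{"api": "move_arm", "payload": {
  "targets": [
    {"xyz": [-0.2,0,0],"dr": [0,0,0],"grip": 1},
    {"xyz": [-0.2,0,0],"dr": [0,0,0],"grip": 1},
    {"xyz": [-0.2,0,0],"dr": [0,0,0],"grip": 1},
    {"xyz": [-0.2,0,0],"dr": [0,0,0],"grip": 1},
    {"xyz": [-0.2,0,0],"dr": [0,0,0],"grip": 1},
    {"xyz": [-0.15,0,0],"dr": [0,0,0],"grip": 1},
    {"xyz": [-0.15,0,0],"dr": [0,0,0],"grip": 1},
    {"xyz": [-0.15,0,0],"dr": [0,0,0],"grip": 1},
    {"xyz": [-0.15,0,0],"dr": [0,0,0],"grip": 1},
    {"xyz": [-0.15,0,0],"dr": [0,0,0],"grip": 1}
  ]
}}

```text
t: 5.2
position: [0.5881, 0.1209, 0.0321]
eef_rot: [0.707, 0.707, 0.0, -0.0]
force: [0.5, 0.1, 0.4]
grip_width: 0.0001
```

Request:
{"api": "move_arm", "payload": {
  "targets": [
    {"xyz": [-0.1,0,0],"dr": [0,0,0],"grip": 1},
    {"xyz": [-0.1,0,0],"dr": [0,0,0],"grip": 1},
    {"xyz": [-0.1,0,0],"dr": [0,0,0],"grip": 1},
    {"xyz": [-0.1,0,0],"dr": [0,0,0],"grip": 1},
    {"xyz": [-0.1,0,0],"dr": [0,0,0],"grip": 1},
    {"xyz": [-0.1,0,0],"dr": [0,0,0],"grip": 1},
    {"xyz": [-0.1,0,0],"dr": [0,0,0],"grip": 1},
    {"xyz": [-0.1,0,0],"dr": [0,0,0],"grip": 1},
    {"xyz": [-0.1,0,0],"dr": [0,0,0],"grip": 1},
    {"xyz": [-0.1,0,0],"dr": [0,0,0],"grip": 1}
  ]
}}

```text
t: 6.2
position: [0.5881, 0.097, 0.0321]
eef_rot: [0.707, 0.707, 0.001, -0.001]
force: [0.8, 5.5, 0.1]
grip_width: 0.0002
```

```bash
cat >> h.py <<'E'
def look(n):
    a=cap('top',f'top{n}.png');s=cap('side',f'side{n}.png')
    ct=env.get_calibration('top');cs=env.get_calibration('side');o=env.get_obs()
    print(o['position'].round(4),o['eef_rot'].round(3),o['force'].round(2),o['t'])
    try:
        for nm,C,b1,b2 in(('blue',B,(295,140,345,190),(265,200,315,235)),('orange',O,(236,148,272,182),(262,178,294,199))):
            p,_=cen(mask(a,*C,b1));q,_=cen(mask(s,*C,b2));print(nm,np.round(p,1),np.round(q,1),*tri(ct,p,cs,q))
    except Exception as e: print('seat hidden',e)
    try:
        _,c=cen(mask(a,*Y,(160,130,250,210)));r=cv2.minAreaRect(c);print('wedge',[onz(ct,*p,.007)[:2].round(4) for p in cv2.boxPoints(r)])
    except Exception as e: print(e)
    z2=np.zeros((600,600,3),np.uint8);z2[:400]=cv2.resize(a[120:220,170:320],None,fx=4,fy=4,interpolation=cv2.INTER_CUBIC)
    z2[400:,:450]=cv2.resize(s[170:237,200:350],(450,200),interpolation=cv2.INTER_CUBIC); cv2.imwrite(f'pics/z{n}.png',z2[...,::-1])
E
python3 -c "
from h import *
look(3)"
```

```text
[0.5881 0.0963 0.0321] [ 0.707  0.707  0.    -0.   ] [-0.93  3.07  1.32] 6.3
blue [319.6 165.5] [289.6 219.9] [ 0.58351942 -0.15602867  0.06702349] 0.0008233313835563388
orange [253.7 164.1] [285.  180.6] [ 0.59184129 -0.03004385  0.08410365] 0.022407416247640463
wedge [array([0.5634, 0.0836]), array([0.608 , 0.0833]), array([0.6064, 0.002 ]), array([0.5617, 0.0028])]
```

View pics/z3.png

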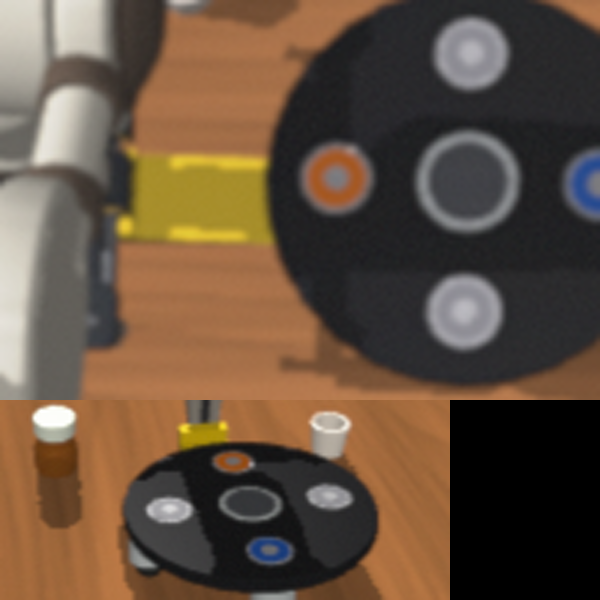

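The wedge lies straight and centred on the foot. The 3–5 N of force suggests the nose has met the foot where expected, so I'm pushing on slowly.

Request:
{"api": "move_arm", "payload": {
  "targets": [
    {"xyz": [-0.08,0,0],"dr": [0,0,0],"grip": 1},
    {"xyz": [-0.08,0,0],"dr": [0,0,0],"grip": 1},
    {"xyz": [-0.08,0,0],"dr": [0,0,0],"grip": 1},
    {"xyz": [-0.08,0,0],"dr": [0,0,0],"grip": 1},
    {"xyz": [-0.08,0,0],"dr": [0,0,0],"grip": 1},
    {"xyz": [-0.08,0,0],"dr": [0,0,0],"grip": 1},
    {"xyz": [-0.08,0,0],"dr": [0,0,0],"grip": 1},
    {"xyz": [-0.08,0,0],"dr": [0,0,0],"grip": 1},
    {"xyz": [-0.08,0,0],"dr": [0,0,0],"grip": 1},
    {"xyz": [-0.08,0,0],"dr": [0,0,0],"grip": 1}
  ]
}}

```text
t: 7.3
position: [0.588, 0.0767, 0.0321]
eef_rot: [0.707, 0.707, 0.0, -0.0]
force: [0.8, 5.9, 1.4]
grip_width: 0.0004
```

```bash
sed -i 's/(262,178,294,199)/(262,184,294,199)/' h.py; python3 -c "
from h import *
look(4)"
```

```text
[0.5881 0.0762 0.0321] [ 0.707  0.707  0.    -0.   ] [-0.21  4.46  0.8 ] 7.4
blue [320.9 165.9] [289.9 221.4] [ 0.58342465 -0.1588694   0.06500928] 0.0004656322686175443
orange [255.  163.8] [277.3 189.7] [ 0.58556157 -0.03114635  0.0609795 ] 0.0009935102310184528
wedge [array([0.606 , 0.0618]), array([0.6073, 0.0016]), array([0.5629, 0.0007]), array([0.5618, 0.0605])]
```

Request:
{"api": "move_arm", "payload": {
  "targets": [
    {"xyz": [-0.08,0,0],"dr": [0,0,0],"grip": 1},
    {"xyz": [-0.08,0,0],"dr": [0,0,0],"grip": 1},
    {"xyz": [-0.08,0,0],"dr": [0,0,0],"grip": 1},
    {"xyz": [-0.08,0,0],"dr": [0,0,0],"grip": 1},
    {"xyz": [-0.08,0,0],"dr": [0,0,0],"grip": 1},
    {"xyz": [-0.08,0,0],"dr": [0,0,0],"grip": 1},
    {"xyz": [-0.08,0,0],"dr": [0,0,0],"grip": 1},
    {"xyz": [-0.08,0,0],"dr": [0,0,0],"grip": 1},
    {"xyz": [-0.08,0,0],"dr": [0,0,0],"grip": 1},
    {"xyz": [-0.08,0,0],"dr": [0,0,0],"grip": 1}
  ]
}}

```text
t: 8.4
position: [0.5881, 0.0569, 0.0321]
eef_rot: [0.707, 0.707, 0.001, -0.001]
force: [1.6, 9.3, 2.2]
grip_width: 0.0003
```

```bash
python3 -c "
from h import *
look(5)"
```

```text
[0.5881 0.0564 0.0321] [ 0.707  0.707  0.    -0.   ] [-0.43  7.02  2.07] 8.5
blue [321.7 166.1] [290.  222.6] [ 0.58332088 -0.16082615  0.06323968] 0.0006779701618571427
orange [256.  163.6] [277.8 189.5] [ 0.58599268 -0.03312341  0.06280904] 0.0003218895396564047
wedge [array([0.6046, 0.0286]), array([ 6.052e-01, -5.000e-04]), array([ 0.563 , -0.0014]), array([0.5624, 0.0275])]
```

View pics/z5.png

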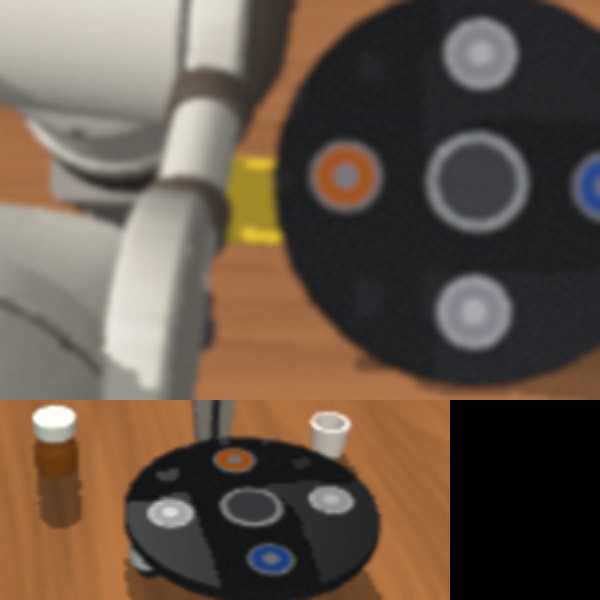

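The carousel is level (seats at 63.2 and 62.8 mm) and its centre is where I predicted. Jar and crucible are untouched. The foot is at the top of the ramp, so about 18.5 mm remain.

Request:
{"api": "move_arm", "payload": {
  "targets": [
    {"xyz": [-0.08,0,0],"dr": [0,0,0],"grip": 1},
    {"xyz": [-0.08,0,0],"dr": [0,0,0],"grip": 1},
    {"xyz": [-0.08,0,0],"dr": [0,0,0],"grip": 1},
    {"xyz": [-0.08,0,0],"dr": [0,0,0],"grip": 1},
    {"xyz": [-0.08,0,0],"dr": [0,0,0],"grip": 1},
    {"xyz": [-0.08,0,0],"dr": [0,0,0],"grip": 1},
    {"xyz": [-0.08,0,0],"dr": [0,0,0],"grip": 1},
    {"xyz": [-0.08,0,0],"dr": [0,0,0],"grip": 1},
    {"xyz": [-0.08,0,0],"dr": [0,0,0],"grip": 1},
    {"xyz": [0,0,0],"dr": [0,0,0],"grip": 1}
  ]
}}

```text
t: 9.5
position: [0.588, 0.0386, 0.0321]
eef_rot: [0.707, 0.707, 0.0, -0.001]
force: [0.2, 7.3, 1.7]
grip_width: 0.0004
```

```bash
python3 -c "
from h import *
look(6)"
```

```text
[0.588  0.0386 0.0321] [ 0.707  0.707  0.    -0.   ] [-0.24  6.16  1.72] 9.6
blue [321.7 166.1] [290.  222.6] [ 0.58336806 -0.16085322  0.06337282] 0.0006150416400816702
orange [255.9 163.7] [277.8 189.5] [ 0.58593232 -0.0329922   0.06270209] 0.00012944437809930524
max() iterable argument is empty
```

Request:
{"api": "move_arm", "payload": {
  "targets": [
    {"xyz": [0.2,0,0],"dr": [0,0,0],"grip": 1},
    {"xyz": [0.4,0,0],"dr": [0,0,0],"grip": 1},
    {"xyz": [0.5,0,0],"dr": [0,0,0],"grip": 1},
    {"xyz": [0.5,0,0],"dr": [0,0,0],"grip": 1},
    {"xyz": [0,0,-0.8],"dr": [0,0,0],"grip": 1},
    {"xyz": [0,0,-0.9],"dr": [0,0,0],"grip": 1},
    {"xyz": [0,0,-0.9],"dr": [0,0,0],"grip": 1},
    {"xyz": [0,0,-0.9],"dr": [0,0,0],"grip": 1},
    {"xyz": [0,0,-0.9],"dr": [0,0,0],"grip": 1},
    {"xyz": [0,0,-0.8],"dr": [0,0,0],"grip": 1}
  ]
}}

```text
t: 10.6
position: [0.5882, 0.0789, 0.1633]
eef_rot: [0.707, 0.707, 0.0, 0.0]
force: [0.5, -0.1, 0.1]
grip_width: 0.0005
```

```bash
python3 -c "
from h import *
look(7)"
```

```text
[0.5902 0.0787 0.1655] [0.707 0.707 0.002 0.003] [-0.58  0.44 -0.83] 10.7
blue [321.7 166.1] [290.  222.5] [ 0.58335878 -0.16071373  0.06340009] 0.0007776427357624797
orange [255.9 163.6] [277.8 189.6] [ 0.58596309 -0.03299601  0.06244782] 0.0003731619703406499
wedge [array([0.6089, 0.0287]), array([ 6.095e-01, -4.000e-04]), array([ 0.563 , -0.0014]), array([0.5624, 0.0275])]
```

View pics/z7.png

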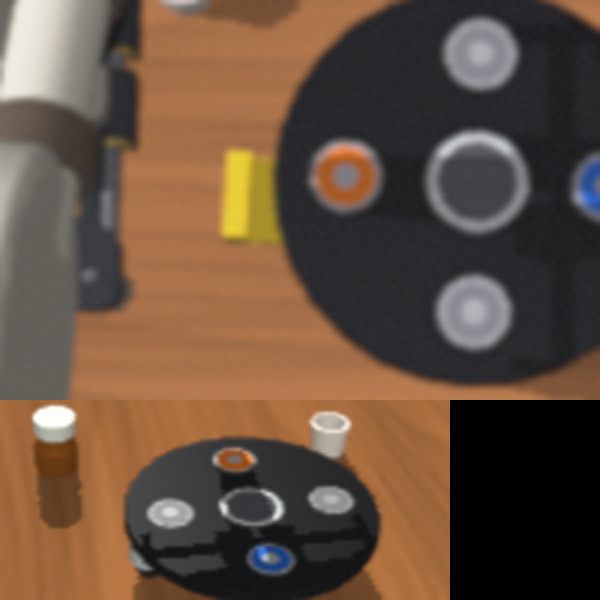

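The tail is at y≈0.028 m, which puts the foot at about wedge x = +4.5 mm. Carousel level and unmoved. Now I'll press on the blue seat.

Request:
{"api": "move_arm", "payload": {
  "targets": [
    {"xyz": [-0.96,-0.02,0],"dr": [0,0,0],"grip": 1},
    {"xyz": [-0.96,-0.02,0],"dr": [0,0,0],"grip": 1},
    {"xyz": [-0.96,-0.02,0],"dr": [0,0,0],"grip": 1},
    {"xyz": [-0.96,-0.02,0],"dr": [0,0,0],"grip": 1},
    {"xyz": [-0.96,-0.02,0],"dr": [0,0,0],"grip": 1},
    {"xyz": [-0.96,-0.02,0],"dr": [0,0,0],"grip": 1},
    {"xyz": [-0.96,-0.02,0],"dr": [0,0,0],"grip": 1},
    {"xyz": [-0.96,-0.02,0],"dr": [0,0,0],"grip": 1},
    {"xyz": [-0.96,-0.02,0],"dr": [0,0,0],"grip": 1},
    {"xyz": [-0.96,-0.02,0],"dr": [0,0,0],"grip": 1}
  ]
}}

```text
t: 11.7
position: [0.5825, -0.1621, 0.1604]
eef_rot: [0.707, 0.707, -0.0, -0.001]
force: [0.7, 0.6, -0.7]
grip_width: 0.0006
```

Request:
{"api": "move_arm", "payload": {
  "targets": [
    {"xyz": [0,0,0.4],"dr": [0,0,0],"grip": 1},
    {"xyz": [0,0,0.4],"dr": [0,0,0],"grip": 1},
    {"xyz": [0,0,0.4],"dr": [0,0,0],"grip": 1},
    {"xyz": [0,0,0.4],"dr": [0,0,0],"grip": 1},
    {"xyz": [0,0,0.4],"dr": [0,0,0],"grip": 1},
    {"xyz": [0,0,0.3],"dr": [0,0,0],"grip": 1},
    {"xyz": [0,0,0.2],"dr": [0,0,0],"grip": 1},
    {"xyz": [0,0,0.1],"dr": [0,0,0],"grip": 1},
    {"xyz": [0,0,0],"dr": [0,0,0],"grip": 1},
    {"xyz": [0,0,0],"dr": [0,0,0],"grip": 1}
  ]
}}

```text
t: 12.7
position: [0.5834, -0.1621, 0.0975]
eef_rot: [0.707, 0.707, 0.0, 0.0]
force: [0.4, 0.1, 0.2]
grip_width: 0.0007
```

Request:
{"api": "move_arm", "payload": {
  "targets": [
    {"xyz": [0,0,0.06],"dr": [0,0,0],"grip": 1},
    {"xyz": [0,0,0.06],"dr": [0,0,0],"grip": 1},
    {"xyz": [0,0,0.06],"dr": [0,0,0],"grip": 1},
    {"xyz": [0,0,0.06],"dr": [0,0,0],"grip": 1},
    {"xyz": [0,0,0.04],"dr": [0,0,0],"grip": 1},
    {"xyz": [0,0,0.04],"dr": [0,0,0],"grip": 1},
    {"xyz": [0,0,0.04],"dr": [0,0,0],"grip": 1},
    {"xyz": [0,0,0.03],"dr": [0,0,0],"grip": 1},
    {"xyz": [0,0,0.03],"dr": [0,0,0],"grip": 1},
    {"xyz": [0,0,0],"dr": [0,0,0],"grip": 1}
  ]
}}

```text
t: 13.7
position: [0.583, -0.1619, 0.0865]
eef_rot: [0.707, 0.707, -0.0, -0.0]
force: [0.4, -0.1, -0.6]
grip_width: 0.0005
```

Request:
{"api": "move_arm", "payload": {
  "targets": [
    {"xyz": [0,0,0.02],"dr": [0,0,0],"grip": 1},
    {"xyz": [0,0,0.02],"dr": [0,0,0],"grip": 1},
    {"xyz": [0,0,0.02],"dr": [0,0,0],"grip": 1},
    {"xyz": [0,0,0],"dr": [0,0,0],"grip": 1},
    {"xyz": [0,0,0],"dr": [0,0,0],"grip": 1},
    {"xyz": [0,0,0],"dr": [0,0,0],"grip": 1},
    {"xyz": [0,0,0],"dr": [0,0,0],"grip": 1},
    {"xyz": [0,0,0],"dr": [0,0,0],"grip": 1},
    {"xyz": [0,0,0],"dr": [0,0,0],"grip": 1},
    {"xyz": [0,0,0],"dr": [0,0,0],"grip": 1}
  ]
}}

```text
t: 14.7
position: [0.5831, -0.1619, 0.0851]
eef_rot: [0.707, 0.707, 0.0, 0.0]
force: [0.6, -0.1, 0.7]
grip_width: 0.0005
```

Request:
{"api": "move_arm", "payload": {
  "targets": [
    {"xyz": [0,0,0.02],"dr": [0,0,0],"grip": 1},
    {"xyz": [0,0,0.02],"dr": [0,0,0],"grip": 1},
    {"xyz": [0,0,0],"dr": [0,0,0],"grip": 1},
    {"xyz": [0,0,0],"dr": [0,0,0],"grip": 1},
    {"xyz": [0,0,0],"dr": [0,0,0],"grip": 1},
    {"xyz": [0,0,0],"dr": [0,0,0],"grip": 1},
    {"xyz": [0,0,0],"dr": [0,0,0],"grip": 1},
    {"xyz": [0,0,0],"dr": [0,0,0],"grip": 1},
    {"xyz": [0,0,0],"dr": [0,0,0],"grip": 1},
    {"xyz": [0,0,0],"dr": [0,0,0],"grip": 1}
  ]
}}

```text
t: 15.7
position: [0.5832, -0.162, 0.085]
eef_rot: [0.707, 0.707, -0.0, 0.0]
force: [-2.6, 0.4, 6.4]
grip_width: 0.0004
```

Request:
{"api": "move_arm", "payload": {
  "targets": [
    {"xyz": [0,0,0.02],"dr": [0,0,0],"grip": 1},
    {"xyz": [0,0,0.02],"dr": [0,0,0],"grip": 1},
    {"xyz": [0,0,0.02],"dr": [0,0,0],"grip": 1},
    {"xyz": [0,0,0],"dr": [0,0,0],"grip": 1},
    {"xyz": [0,0,0],"dr": [0,0,0],"grip": 1},
    {"xyz": [0,0,0],"dr": [0,0,0],"grip": 1},
    {"xyz": [0,0,0],"dr": [0,0,0],"grip": 1},
    {"xyz": [0,0,0],"dr": [0,0,0],"grip": 1},
    {"xyz": [0,0,0],"dr": [0,0,0],"grip": 1},
    {"xyz": [0,0,0],"dr": [0,0,0],"grip": 1}
  ]
}}

```text
t: 16.7
position: [0.5833, -0.1621, 0.0849]
eef_rot: [0.707, 0.707, -0.0, 0.0]
force: [-6.1, 2.2, 14.0]
grip_width: 0.0006
```

```bash
python3 -c "
from h import *
look(8)"
```

```text
[ 0.5833 -0.1621  0.0849] [ 0.707  0.707 -0.     0.   ] [-6.79  2.2  14.63] 16.8
seat hidden max() iterable argument is empty
wedge [array([0.6089, 0.0287]), array([ 6.095e-01, -4.000e-04]), array([ 0.563 , -0.0014]), array([0.5624, 0.0275])]
```

At 14.6 N the seat sinks only about 0.1 mm, so it no longer rocks. Taking the hand away.

Request:
{"api": "move_arm", "payload": {
  "targets": [
    {"xyz": [0,0,-0.05],"dr": [0,0,0],"grip": 1},
    {"xyz": [0,0,-0.05],"dr": [0,0,0],"grip": 1},
    {"xyz": [0,0,-0.1],"dr": [0,0,0],"grip": 1},
    {"xyz": [0,0,-0.3],"dr": [0,0,0],"grip": 1},
    {"xyz": [0,0,-0.6],"dr": [0,0,0],"grip": 1},
    {"xyz": [0,0,-0.9],"dr": [0,0,0],"grip": 1},
    {"xyz": [0,0,-0.9],"dr": [0,0,0],"grip": 1},
    {"xyz": [0,0,-0.9],"dr": [0,0,0],"grip": 1},
    {"xyz": [0,0,-0.9],"dr": [0,0,0],"grip": 1},
    {"xyz": [0,0,-0.9],"dr": [0,0,0],"grip": 1}
  ]
}}

```text
t: 17.8
position: [0.5833, -0.162, 0.225]
eef_rot: [0.707, 0.707, 0.0, 0.001]
force: [0.5, -0.2, 1.3]
grip_width: -0.0
```

Request:
{"api": "move_arm", "payload": {
  "targets": [
    {"xyz": [0.9,-0.5,0],"dr": [0,0,0],"grip": 1},
    {"xyz": [0.9,-0.5,0],"dr": [0,0,0],"grip": 1},
    {"xyz": [0.9,-0.5,0],"dr": [0,0,0],"grip": 1},
    {"xyz": [0.9,-0.5,0],"dr": [0,0,0],"grip": 1},
    {"xyz": [0.9,-0.5,0],"dr": [0,0,0],"grip": 1},
    {"xyz": [0.9,-0.5,0],"dr": [0,0,0],"grip": 1},
    {"xyz": [0.9,-0.5,0],"dr": [0,0,0],"grip": 1},
    {"xyz": [0.9,-0.5,0],"dr": [0,0,0],"grip": 1},
    {"xyz": [0.9,-0.5,0],"dr": [0,0,0],"grip": 1},
    {"xyz": [0.9,-0.5,0],"dr": [0,0,0],"grip": 1}
  ]
}}

```text
t: 18.8
position: [0.4579, 0.0639, 0.2239]
eef_rot: [0.707, 0.707, 0.001, 0.001]
force: [-0.2, -0.1, 0.6]
grip_width: 0.0005
```

Request:
{"api": "move_arm", "payload": {
  "targets": [
    {"xyz": [0.9,-0.5,0],"dr": [0,0,0],"grip": 1},
    {"xyz": [0.9,-0.5,0],"dr": [0,0,0],"grip": 1},
    {"xyz": [0.9,-0.5,0],"dr": [0,0,0],"grip": 1},
    {"xyz": [0.9,-0.2,0],"dr": [0,0,0],"grip": 1},
    {"xyz": [0.9,0,0],"dr": [0,0,0],"grip": 1},
    {"xyz": [0.9,0,0],"dr": [0,0,0],"grip": 1},
    {"xyz": [0.5,0,0],"dr": [0,0,0],"grip": 1},
    {"xyz": [0,0,0],"dr": [0,0,0],"grip": 1},
    {"xyz": [0,0,0],"dr": [0,0,0],"grip": 1},
    {"xyz": [0,0,0],"dr": [0,0,0],"grip": 1}
  ]
}}

```text
t: 19.8
position: [0.4158, 0.2098, 0.2227]
eef_rot: [0.707, 0.707, -0.0, 0.0]
force: [0.1, 0.8, 0.5]
grip_width: 0.0003
```

```bash
python3 -c "
from h import *
look(9)
ct=env.get_calibration('top')
a=cv2.imread('pics/top9.png');b=cv2.imread('pics/top1.png')
for n,(x0,y0,x1,y1) in dict(jar=(190,220,222,252),cruc=(200,98,232,125),screw=(290,278,405,300)).items(): print(n,np.abs(a[y0:y1,x0:x1].astype(int)-b[y0:y1,x0:x1]).mean())
"
```

```text
[0.4158 0.2098 0.2226] [ 0.708  0.707 -0.     0.   ] [ 0.42 -0.83 -0.52] 19.9
blue [321.7 166.1] [289.9 222.6] [ 0.5832418  -0.16085007  0.06326555] 0.0009089243526129746
orange [255.9 163.6] [277.6 189.5] [ 0.58569174 -0.03296735  0.0626923 ] 0.0008026513796524585
wedge [array([0.6089, 0.0287]), array([ 6.095e-01, -4.000e-04]), array([ 0.563 , -0.0014]), array([0.5624, 0.0275])]
jar 4.622721354166667
cruc 5.408179012345679
screw 13.743478260869566
```

View pics/top9.png

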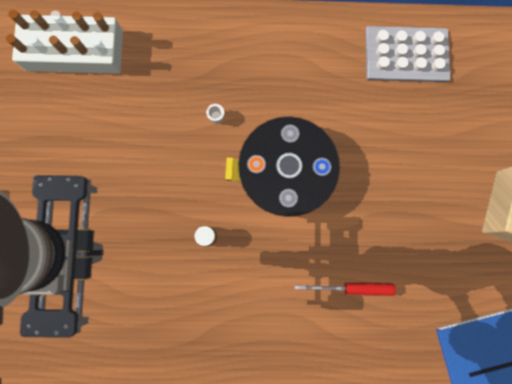

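The hand is clear on the left. The jar (205,236), crucible (215,112) and screwdriver are where they started; the image difference at the screwdriver is the arm's shadow. The wedge sits under the orange seat's side, with its tail at (232,169).

```bash
python3 -c "
from rig import env
print(env.finish_job())"
```

```text
the job is handed in; nothing more can be done
None
```

The carousel now stands level with its short foot on the wedge's flat top. I handed the job in at about 20 s of the 48 s allowed.

- **Wedge:** I pushed it nose first along the bench with the closed fingertips. From the tail position (y ≈ 0.028 m), the foot stands at about wedge x = +4.5 mm, inside the 0 to 10 mm target. The foot itself is hidden, so this is worked out rather than seen.
- **Level:** the blue seat measured 63.3 mm and the orange 62.7 mm, equal within the camera error. Both read about 2 mm higher than the 61 mm given, which fits the calibration tolerance.
- **Place:** the centre stayed within about 0.2 mm from when the carousel came level to the end.
- **Press:** I pressed the blue seat with about 14.6 N down and it sank only about 0.1 mm. There was also a sideways force of about 7 N during the press, but the seat positions afterwards were unchanged within 0.3 mm.
- **Bystanders:** the last picture shows the jar, crucible and screwdriver where they started. The image difference over the screwdriver was higher (13.7, against about 5 for the others), which I put down to the arm's shadow lying across it.

The hand was clear of everything when I handed in.

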